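# Put the mixing cup back on its stack

## Task

Put the loose medium mixing cup away on the stack of cups of its own size: first turn the lazy Susan until that stack stands on the side nearest the robot, then lower the cup upright into it (never let it drop in) and seat it with a light push of about half a kilo to a kilo. It must end up nested snugly and level, but never push so hard that it wedges (a kilo and a half is already too much). Let go of it, keep all the stacks standing on the lazy Susan, and leave the other things on the table as they are.

Things in the scene. Friction and masses are not known exactly. Their poses are not given: they have to be found in the camera images.
- cup: the loose medium mixing cup, upright on the table apart from the lazy Susan: thick white polythene, 46 mm across the foot, 64 mm across the rim, 90 mm tall, wall 4 mm, 55 to 100 g. Origin at the centre of its underside, z up. All cups taper alike, 1 mm of radius per 10 mm of height, shallow enough to wedge
- stack_m: the matching stack: two medium cups nested for good, the upper one 40 mm proud of the lower, on a round steel stand 76 mm across and 8 mm thick (all one body, 420 g), standing loose on the lazy Susan. Origin at the centre of the underside of the stand, z up
- stack_mouth (a point): centre of the medium stack's open mouth, level with its rim (64 mm across outside, 56 mm inside), 138 mm above the underside of its stand. A medium cup goes in until the walls meet, its rim 39 to 54 mm above this: the cups are a little out of round, so where depends on how they happen to be turned and must be felt. No shoulder stops it: the push then climbs steeply, and it neither springs back nor clicks
- stack_l: a stack of two large cups (rim 84 mm across outside), on a steel stand like that of the medium one, 156 mm tall in all, 500 g, loose on the lazy Susan. Origin at the centre of its underside
- stack_s: a stack of two small cups (rim 48 mm across outside), on the same kind of stand, 118 mm tall in all, 370 g, loose on the lazy Susan. Origin at the centre of its underside
- susan_base: fixed foot of the lazy Susan. Origin on the table at the turning axis; x ahead of the robot, y to its left, z up. The plate on it is 340 mm across; the stacks stand on its flat rubber top, 30 mm above the table, 90 to 130 mm from the axis, and turn with it. The side nearest the robot is -x: there a stack's centre should lie within 35 mm sideways of the axis
- susan (a joint): how far the plate is turned, in rad, counterclockwise from above is positive. It turns freely both ways against slight friction (0.12 N m) and stays where it is left
- handle (a point): middle of the lazy Susan's black T handle, on the turning axis, 210 mm above the table: a bar 66 mm long, 16 mm thick, 24 mm high (198 to 222 mm above the table) on a 16 mm post. The bar lies along this point's x axis and turns with the plate
- plate_edge (a point): a point on top of the plate, 160 mm from the axis, that turns with it
- stick_cup: a large cup (rim 84 mm, 108 mm tall) in use as a holder, with three wooden stirring sticks standing out of it to 175 mm above the table; origin at the centre of its underside; leave it alone
- aerosol: an aerosol can, 65 mm across and 186 mm tall with its cap; origin at the centre of its underside; leave it alone
- tape: a roll of masking tape lying flat, 104 mm across, 24 mm high; origin at the centre of its underside; leave it alone
- brush: a flat paint brush lying on the table; origin at the middle of its length, on its underside; leave it alone
- tin: a 1 litre paint tin, 104 mm across, 124 mm tall; origin at the centre of its underside; leave it alone
- sprayer: a trigger spray bottle, 82 mm across, 206 mm tall; origin at the centre of its underside; leave it alone
Mind the look-alikes: they are no part of the job. Leave any purple look-alike of the stack_s alone.

How it is judged:
By the outcome, as a careful person would: the job done as asked, in the order asked, and still so for the second after the job is handed in, with the robot touching nothing.
It also fails if it takes over 61 s, if anything falls off the work surface, if the arm or the gripper's body presses on something with over 40 N, if the wrist force passes 120 N, or if a joint passes its speed limit or range.

## Robot

A 6-joint arm with a two-finger parallel gripper is mounted at the origin on the work surface. World frame = base frame: x ahead of the robot, y to its left, z up, the work surface at z = 0. Lengths are in m, angles in degrees, forces in N, time in s.
With the tool pointing down it reaches from about 0.25 to 0.725 m from the base axis. Payload 9.7 kg.
Tool frame: the origin (TCP) lies midway between the tips of the shut fingers; the grasp point (between the pads) lies 19 mm behind it; x points along the fingers, y is the direction in which the jaws open and shut, and the axes are right-handed (so a half turn about x gives the same grasp; the last joint's range is limited). The gripper opens to 85 mm and grips with 20 to 120 N. Pads are 22 mm wide; open, the fingers measure 114 mm over their backs; the gripper's body (76 mm by 85 mm) begins 54 mm behind the grasp point. The pads swing forward as they close: fully open they stand 13 mm farther back than shut.
Start: joints at [69.442, 4.979, 10.078, 95.1, 0, 90], TCP at [0.193, 0.515, 0.231] pointing down, gripper open.
Joint ranges: [-179.16, 179.16], [-48.56, 103.87], [-65.8, 70.77], [-126.05, 130.52], [-82.76, 87.17], [-180, 180]. Speed limits (degrees/s): [127.2, 127.2, 147.25, 180, 180, 180].

## Interface

Orientations are given as [roll, pitch, yaw] about the fixed x, y, z axes, in that order (R = Rz(yaw) Ry(pitch) Rx(roll)).
In Python, from workcell import bot, cams gives the robot as it stands.
- The arm moves only by the tool apply_moves, never from a script. Its argument "commands" is a list of rows, each a list of 5 numbers: the shift along the tool's x, y, z in m, then the turn about the tool's x in rad, then the opening, from -1 (shut) to 1 (fully open). In form: [[tx, ty, tz, roll, hand], ...]. A call has 1 to 12 rows; each row is the pose to reach, as a shift and turn from the pose measured when the call began, along the tool's axes at that moment; what a row does not reach only later rows make up. A row lasts 1/10 s, in which the tool goes at most 50 mm and 8.59 degrees, less where a joint would pass 70% of its speed; a pose out of reach is approached as far as the arm can. A call with a gripper value outside its range is refused whole. The fingers move at their own pace and stop on an object; "newtons" is the grip in N (left out, the last holds). Time passes only in rows, so rows that repeat a pose let the fingers close. It gives the time, the measured TCP pose, the force and the opening at its end, in the units of the state.
- bot.get_obs(): the state, without advancing time (a new reading comes with each control period).
- cams.camera(name): name is "scene" or "top" or "wrist"; returns a dict with "frame" (400x640x3 uint8, blue, green, red), "depth" (400x640 float32, m along the optical axis (not along the pixel's ray), 0 where there is no reading), "camera_matrix" (3x3 intrinsics, pixels), "R" (3x3) and "t" (3): a world point X has camera coordinates R X + t; the wrist camera has in their place "mount" (4x4, takes a point from camera to tool coordinates, whose origin is the TCP and whose axes are the tool frame's). Camera axes: x right, y down, z forward; pixel columns grow to the right and rows downward; lengths in m; the calibration is good to about 2 mm. A picture is of the moment at which its call begins: read the wrist's pose just before it.
- bot.job_done(): hands the job in, once; it reports no verdict.
Trained networks look in the newest picture that a camera, given by its name, has taken for a name from the list of things; names that differ only in an ending like _2 or _b are one class to them, and where a whole thing is asked for, a point or a joint stands for the part that bears it (a point fixed in the world has none). Each returns a list of dicts, best first, with "confidence" (0 to 1); they miss things now and then, are a little off and sometimes report something else, mostly with a low value. They report only what shows in the picture. A call takes as long as a camera call. They do not tell look-alikes from the thing itself.
- cams.spot_in(name, camera): "rect" ([left, top, right, bottom] in pixels, round what is visible of it).
The state is a dict: "time": time; "q": joint angles; "qd": joint speeds; "joint_efforts": joint torques, N m; "ee_pos": TCP position; "tcp_rot": TCP orientation; "wrist_force": force on the tool from outside, world axes, zero at the start; "torque": the same for the moment, N m; "opening": finger opening in m.
Only numpy, scipy, OpenCV 4.12 (cv2) and the standard library are available. Lean on these libraries where they do the work, as an engineer would, in place of code of your own. Each camera call takes 0.05 s, during which the arm holds its last target. There are 200 camera calls.

## Working session

There is one attempt and no reset: what is moved stays moved. The work goes in short steps, Python scripts to look and compute and a tool call to move; the robot and the scene stay as the last step left them, time stands still between calls to the robot, and variables do not carry over. Pictures are saved under pics/ and viewed, about 8 in all and at most 12, crops included, and the job is handed in when it is done.

Besides the shell and the picture viewer there is one more tool, called after "Request:" as name(argument=value, ...), one argument or row to a line, values as JSON. apply_moves: Moves the arm, as the interface text tells. Its arguments: {"type":"object","properties":{"commands":{"type":"array"},"newtons":{"type":"number"}},"required":["commands"]}

```bash
mkdir -p pics; cat > h.py <<'E'
import numpy as np, cv2
from workcell import bot, cams
from scipy.spatial.transform import Rotation as Ro
def T():
    o=bot.get_obs(); return Ro.from_euler('xyz',o['tcp_rot'],degrees=True).as_matrix(), np.array(o['ee_pos']), o
def cloud(c):
    if 'mount' in c: R0,p0,_=T()
    K=c['camera_matrix'];d=c['depth'];v,u=np.indices(d.shape)
    P=np.stack([(u-K[0,2])/K[0,0]*d,(v-K[1,2])/K[1,1]*d,d],-1)
    if 'mount' in c:
        M=np.array(c['mount']);P=P@M[:3,:3].T+M[:3,3];P=P@R0.T+p0
    else: P=(P-np.array(c['t']).ravel())@np.array(c['R'])
    P[d<=0]=np.nan
    return P
E
python3 - <<'E'
from h import *
o=bot.get_obs();print(o)
ims=[]
for n in ['scene','top']:
    c=cams.camera(n);P=cloud(c);im=c['frame'].copy()
    print(n,'campos',-np.array(c['R']).T@np.array(c['t']).ravel())
    for k in ['cup','stack_m','stack_l','stack_s','handle','stick_cup','aerosol','tape','brush','tin','sprayer']:
        for r in cams.spot_in(k,n)[:3]:
            if r['confidence']<.2: continue
            l,t,R,b=map(int,r['rect']);Q=P[t:b+1,l:R+1].reshape(-1,3);Q=Q[np.isfinite(Q[:,0])]
            top=np.percentile(Q[:,2],97) if len(Q) else 0
            S=Q[Q[:,2]>top-.01] if len(Q) else Q
            print(n,k,round(r['confidence'],2),(l,t,R,b),'top',round(float(top),3),((S.min(0)+S.max(0))/2).round(3) if len(S) else '')
            cv2.rectangle(im,(l,t),(R,b),(0,255,0),1);cv2.putText(im,k,(l,t-2),0,.35,(0,0,255),1)
    cv2.imwrite(f'pics/{n}0.png',im)
E
```

```text
{'time': 0.0, 'q': array([6.94432821e+01, 5.01088419e+00, 1.00340682e+01, 9.51000897e+01,
       1.99200412e-04, 9.00024583e+01]), 'qd': array([-0.02525948, -0.03554038,  0.14667676, -0.08381909, -0.02554916,
        0.06460626]), 'joint_efforts': array([-7.81910585e-04, -5.20398045e+01,  4.64794779e+01,  1.66427088e-02,
        5.73769921e-05,  2.73042235e-05]), 'ee_pos': array([0.19304014, 0.51475815, 0.23058169]), 'tcp_rot': array([ -90.14594822,   89.923094  , -110.70512452]), 'wrist_force': array([ 0.387119  , -0.38410105,  0.20998424]), 'torque': array([0.03778324, 0.02435083, 0.00314822]), 'opening': 0.08569386071912634}
scene campos [0.90497747 0.61819605 1.33090562]
scene cup 0.88 (350, 267, 369, 292) top 0.092 [0.537 0.292 0.09 ]
scene cup 0.49 (402, 260, 431, 320) top 0.024 [0.458 0.409 0.112]
scene cup 0.26 (238, 154, 333, 238) top 0.166 [ 0.522 -0.082  0.191]
scene stack_m 0.75 (327, 108, 340, 138) top 0.119 [ 0.249 -0.255  0.118]
scene stack_m 0.74 (307, 172, 330, 211) top 0.168 [ 0.484 -0.012  0.167]
scene stack_m 0.72 (272, 132, 297, 171) top 0.222 [ 0.56  -0.104  0.2
[... 1812 characters left out ...]
8 [ 0.496 -0.199  0.186]
top handle 0.73 (306, 141, 412, 245) top 0.174 [ 0.522 -0.111  0.196]
top stick_cup 0.61 (437, 214, 473, 241) top 0.166 [ 0.439 -0.398  0.167]
top aerosol 0.83 (191, 132, 226, 165) top 0.19 [0.668 0.358 0.187]
top aerosol 0.46 (306, 134, 409, 246) top 0.171 [ 0.522 -0.111  0.195]
top tape 0.71 (232, 255, 263, 282) top 0.029 [0.31  0.232 0.027]
top tape 0.41 (217, 179, 239, 203) top 0.093 [0.541 0.29  0.09 ]
top brush 0.89 (164, 221, 225, 252) top 0.023 [0.406 0.408 0.02 ]
top brush 0.71 (191, 132, 227, 163) top 0.19 [0.668 0.358 0.187]
top tin 0.7 (438, 154, 481, 196) top 0.127 [ 0.611 -0.412  0.125]
top sprayer 0.96 (147, 172, 191, 202) top 0.209 [0.544 0.456 0.206]
```

```bash
python3 - <<'E'
import cv2,numpy as np
a=cv2.imread('pics/scene0.png')[90:350,200:460];b=cv2.imread('pics/top0.png')[110:290,140:490]
a=cv2.resize(a,None,fx=2.3,fy=2.3);cv2.imwrite('pics/s1.png',a)
from h import *
c=cams.camera('top');cv2.imwrite('pics/t1.png',cv2.resize(c['frame'][110:300,140:490],None,fx=2.28,fy=2.28,interpolation=2))
E
```

```text
(no output)
```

View pics/s1.png

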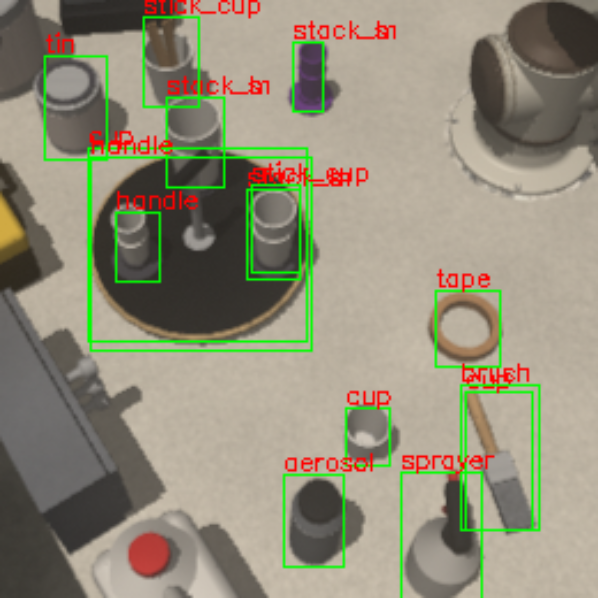

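View pics/t1.png

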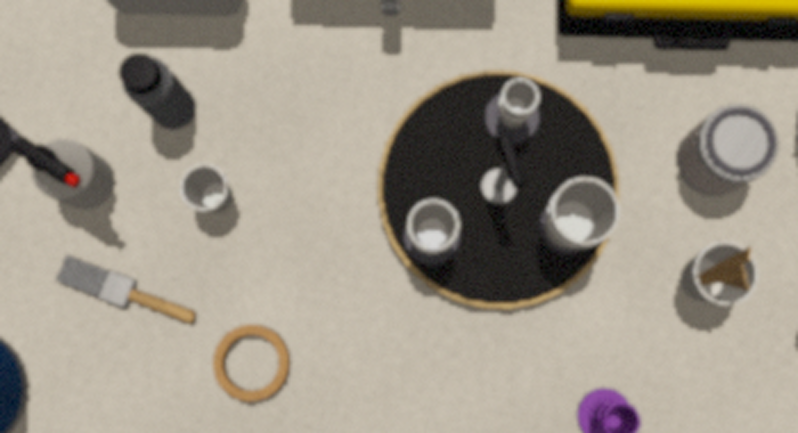

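The scene shows the loose cup at crop (365,435). The medium stack is at (270,235), the large stack at (193,140), the small stack at (130,245), and the purple look-alike at (310,80). The top view agrees: the medium stack is at (433,228) and the handle bar runs near (508,160). Next I'll measure these precisely.

```bash
cat >> h.py <<'E'
from scipy.optimize import least_squares
def circ(xy,r=None):
    c0=(xy.min(0)+xy.max(0))/2
    if r is None:
        s=least_squares(lambda p:np.hypot(*(xy-p[:2]).T)-p[2],[*c0,np.ptp(xy[:,0])/2],loss='soft_l1',f_scale=.002)
    else: s=least_squares(lambda p:np.hypot(*(xy-p).T)-r,c0,loss='soft_l1',f_scale=.002)
    return s.x
def rim(P,c,rad,zlo,zhi,r):
    Q=P.reshape(-1,3);m=(np.hypot(Q[:,0]-c[0],Q[:,1]-c[1])<rad)&(Q[:,2]>zlo)&(Q[:,2]<zhi);Q=Q[m]
    return len(Q),circ(Q[:,:2],r),np.median(Q[:,2])
E
python3 - <<'E'
from h import *
R,p,o=T();print('toolR',R.round(3).tolist())
for n in ['scene','top']:
    c=cams.camera(n);P=cloud(c);Q=P.reshape(-1,3)
    print(n,'cup',rim(P,(.54,.29),.05,.078,.1,.030),'m',rim(P,(.485,-.012),.05,.158,.18,.030),'l',rim(P,(.496,-.199),.06,.175,.2,.040),'s',rim(P,(.655,-.12),.04,.135,.16,.022))
    rr=np.hypot(Q[:,0]-.522,Q[:,1]+.11)
    m=(rr<.2)&(Q[:,2]>.018)&(Q[:,2]<.045)
    # plate edge via mask extremes
    S=Q[m];h=cv2.convexHull((S[:,:2]).astype(np.float32)).reshape(-1,2);print('plate',circ(h),len(S),np.median(S[:,2]))
    m=(rr<.055)&(Q[:,2]>.205)&(Q[:,2]<.24);S=Q[m];print('bar',len(S),S.mean(0),S.min(0),S.max(0))
    w,V=np.linalg.eigh(np.cov(S[:,:2].T));print(np.sqrt(w),V[:,1],np.degrees(np.arctan2(V[1,1],V[0,1])))
E
```

```text
toolR [[-0.0, 0.351, 0.936], [0.0, 0.936, -0.351], [-1.0, 0.0, -0.0]]
scene cup (130, array([0.53831739, 0.2929473 ]), np.float64(0.08867176552312901)) m (128, array([ 0.48475261, -0.0119131 ]), np.float64(0.16619280592314672)) l (163, array([ 0.50410276, -0.19766436]), np.float64(0.18393945819761878)) s (99, array([ 0.65676309, -0.12009774]), np.float64(0.1444443843409705))
plate [ 0.55710283 -0.1036191   0.16821665] 4860 0.030648360513242334
bar 96 [ 0.55266469 -0.10327168  0.21920984] [ 0.52644077 -0.12251067  0.20519275] [ 0.57540109 -0.09107599  0.22740594]
[0.00491147 0.01447156] [-0.93659497 -0.35041385] -159.48736968921133
top cup (126, array([0.5389069 , 0.28916389]), np.float64(0.09025485115447723)) m (119, array([ 0.48481408, -0.01457008]), np.float64(0.16789257967587137)) l (179, array([ 0.50380227, -0.19961803]), np.float64(0.1859854551743509)) s (101, array([ 0.65681849, -0.12310186]), np.float64(0.14773273411875185))
plate [ 0.55832393 -0.10608913  0.1677726 ] 6840 0.03147618699351129
bar 117 [ 0.55135848 -0.10775245  0.22126867] [ 0.52817737 -0.1223764   0.20729696] [ 0.57620548 -0.09369419  0.22815463]
[0.00468921 0.01499182] [-0.94113509 -0.33803067] -160.2430626257557
```

Request:
apply_moves(
  commands=[
    [-0.04,-0.11,0.14,0.6,0.2],
    [-0.04,-0.23,0.28,1.2,0.2],
    [-0.04,-0.34,0.42,1.8,0.2],
    [-0.04,-0.4525,0.558,2.44,0.2],
    [-0.04,-0.4525,0.558,2.44,0.2],
    [-0.04,-0.4525,0.558,2.44,0.2],
    [-0.04,-0.4525,0.558,2.44,0.2],
    [-0.04,-0.4525,0.558,2.44,0.2],
    [-0.04,-0.4525,0.558,2.44,0.2],
    [-0.04,-0.4525,0.558,2.44,0.2],
    [-0.04,-0.4525,0.558,2.44,0.2],
    [-0.04,-0.4525,0.558,2.44,0.2],
  ],
)

```text
time: 2.55
ee_pos: [0.4966, -0.0031, 0.267]
tcp_rot: [129.1, 90.0, 5.0]
wrist_force: [0.5, 0.7, 0.7]
opening: 0.0513
```

```bash
cat > n.py <<'E'
from h import *
import sys
R,p,o=T();print('t',o['time'],'p',p.round(4),'yaw_y',np.degrees(np.arctan2(R[1,1],R[0,1])).round(2),'Rx',R[:,0].round(3),'q',o['q'].round(1),'F',o['wrist_force'].round(2),'tq',o['torque'].round(3),'open',round(o['opening'],4))
if len(sys.argv)>1:
    g=np.array([float(v) for v in sys.argv[1:4]]);print('shift',((g-p)@R).round(4))
E
python3 n.py .557 -.105 .27
```

```text
t 2.55 p [ 0.4966 -0.0031  0.267 ] yaw_y -34.06 Rx [ 0.001  0.    -1.   ] q [ -0.4  -1.5   7.5  98.9   0.  123.7] F [0.46 0.74 0.74] tq [ 0.014 -0.091 -0.025] open 0.0513
shift [-0.0029  0.1072  0.0506]
```

Request:
apply_moves(
  commands=[
    [0,0.107,0.0506,0.635,0.2],
    [0,0.107,0.0506,0.635,0.2],
    [0,0.107,0.0506,0.635,0.2],
    [0,0.107,0.0506,0.635,0.2],
    [0,0.107,0.0506,0.635,0.2],
    [0,0.107,0.0506,0.635,0.2],
  ],
)

```text
time: 3.15
ee_pos: [0.5569, -0.1052, 0.2669]
tcp_rot: [-179.3, 90.0, 20.2]
wrist_force: [-0.0, 0.4, 0.1]
opening: 0.0509
```

```bash
python3 n.py .557 -.105 .193; python3 - <<'E'
from h import *
c=cams.camera('wrist');P=cloud(c);cv2.imwrite('pics/w1.png',c['frame']);Q=P.reshape(-1,3)
c2=cams.camera('top')
rr=np.hypot(Q[:,0]-.557,Q[:,1]+.105);m=(rr<.045)&(Q[:,2]>.205)&(Q[:,2]<.235);S=Q[m]
print(len(S))
if len(S)>5:
    r=cv2.minAreaRect((S[:,:2]*1000).astype(np.float32));print(r,S.mean(0))
    w,V=np.linalg.eigh(np.cov(S[:,:2].T));print(np.degrees(np.arctan2(V[1,1],V[0,1])))
E
```

```text
t 3.15 p [ 0.5569 -0.1052  0.2669] yaw_y -70.5 Rx [ 0.  0. -1.] q [-10.7   8.3  17.7  99.4   0.  149.8] F [-0.02  0.42  0.13] tq [-0.015  0.069  0.045] open 0.0509
shift [ 0.0739 -0.0002 -0.0001]
1890
((559.97216796875, -106.41035461425781), (64.77889251708984, 15.923877716064453), 19.196800231933594) [ 0.56244849 -0.10528995  0.22090756]
-161.2639375371187
```

View pics/w1.png

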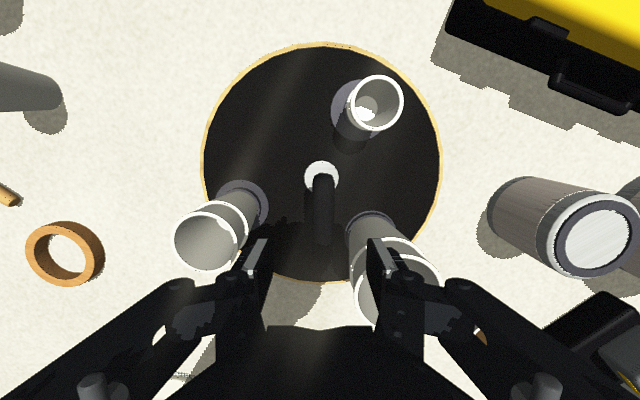

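The wrist view shows the bar (322,210) midway between the fingers, with the medium stack at (215,235), the large at (390,270) and the small at (375,100).

Request:
apply_moves(
  commands=[
    [0.04,0.0015,-0.0015,0.0,0.2],
    [0.07,0.0015,-0.0015,0.0,0.0],
    [0.073,0.0015,-0.0015,0.0,-0.3],
    [0.073,0.0015,-0.0015,0.0,-0.6],
    [0.073,0.0015,-0.0015,0.0,-0.9],
    [0.073,0.0015,-0.0015,0.0,-1],
    [0.073,0.0015,-0.0015,0.0,-1],
  ],
  newtons=40,
)

```text
time: 3.95
ee_pos: [0.5589, -0.1069, 0.1947]
tcp_rot: [84.5, 89.9, -75.8]
wrist_force: [0.8, -6.6, -11.6]
opening: 0.0157
```

```bash
python3 n.py
```

```text
t 3.95 p [ 0.5589 -0.1069  0.1947] yaw_y -70.36 Rx [ 0.001 -0.002 -1.   ] q [-1.080e+01  6.900e+00  8.100e+00  9.120e+01 -1.000e-01  1.496e+02] F [  0.79  -6.64 -11.58] tq [-1.263 -0.174  0.03 ] open 0.0157
```

Request:
apply_moves(
  commands=[
    [0,0,0,-0.03,-1],
    [0,0,0,-0.09,-1],
    [0,0,0,-0.18,-1],
    [0,0,0,-0.28,-1],
    [0,0,0,-0.38,-1],
    [0,0,0,-0.48,-1],
    [0,0,0,-0.58,-1],
    [0,0,0,-0.68,-1],
    [0,0,0,-0.77,-1],
    [0,0,0,-0.84,-1],
    [0,0,0,-0.88,-1],
    [0,0,0,-0.9,-1],
  ],
)

```text
time: 5.15
ee_pos: [0.5588, -0.107, 0.1948]
tcp_rot: [4.2, 89.9, -104.5]
wrist_force: [0.7, -1.6, -14.2]
opening: 0.0154
```

```bash
python3 n.py; python3 - <<'E'
from h import *
c=cams.camera('top');P=cloud(c)
Q=P.reshape(-1,3);m=(Q[:,2]>.158)&(Q[:,2]<.176)&(abs(Q[:,0]-.44)<.06)&(abs(Q[:,1]+.1)<.08);print(m.sum(),circ(Q[m][:,:2],.03),circ(Q[m][:,:2]))
c=cams.camera('scene');P=cloud(c)
Q=P.reshape(-1,3);m=(Q[:,2]>.158)&(Q[:,2]<.176)&(abs(Q[:,0]-.44)<.06)&(abs(Q[:,1]+.1)<.08);print(m.sum(),circ(Q[m][:,:2],.03))
E
```

```text
t 5.15 p [ 0.5588 -0.107   0.1948] yaw_y -18.7 Rx [-0.001 -0.002 -1.   ] q [-10.8   7.    8.2  91.2  -0.1  97.9] F [  0.68  -1.59 -14.17] tq [-0.14  -0.158 -0.196] open 0.0154Traceback (most recent call last):
  File "<stdin>", line 3, in <module>
  File "h.py", line 17, in circ
    c0=(xy.min(0)+xy.max(0))/2
        ~~~~~~^^^
    return umr_minimum(a, axis, None, out, keepdims, initial, where)
ValueError: zero-size array to reduction operation minimum which has no identity
```

Request:
apply_moves(
  commands=[
    [0,0,0,-9e-07,-0.6],
    [0,0,0,0,-0.2],
    [0,0,0,0,0.1],
    [-0.01,0,0,0,0.2],
    [-0.05,0,0,0,0.2],
    [-0.1,0,0,0,0.4],
  ],
)

```text
time: 5.8
ee_pos: [0.558, -0.1066, 0.2954]
tcp_rot: [-38.2, 89.8, -146.9]
wrist_force: [2.0, -0.0, 0.9]
opening: 0.0594
```

```bash
python3 n.py .539 .291 .25; python3 - <<'E'
from h import *
c=cams.camera('wrist');P=cloud(c);cv2.imwrite('pics/w2.png',c['frame'])
Q=P.reshape(-1,3);m=(Q[:,2]>.156)&(Q[:,2]<.18)&(abs(Q[:,0]-.44)<.06)&(abs(Q[:,1]+.1)<.08);print(m.sum());
if m.sum()>20: print(circ(Q[m][:,:2],.03),circ(Q[m][:,:2]))
E
```

```text
t 5.8 p [ 0.558  -0.1066  0.2954] yaw_y -18.69 Rx [-0.003 -0.002 -1.   ] q [-1.07e+01  9.80e+00  2.26e+01  1.03e+02 -1.00e-01  9.79e+01] F [ 2.   -0.01  0.91] tq [-0.008 -0.058  0.009] open 0.0594
shift [ 0.0447 -0.1453 -0.3706]
1583
[ 0.44597234 -0.10932859] [ 0.44568974 -0.10928121  0.02890558]
```

Request:
apply_moves(
  commands=[
    [0,-0.145,-0.371,-1.897,1],
    [0,-0.145,-0.371,-1.897,1],
    [0,-0.145,-0.371,-1.897,1],
    [0,-0.145,-0.371,-1.897,1],
    [0,-0.145,-0.371,-1.897,1],
    [0,-0.145,-0.371,-1.897,1],
    [0,-0.145,-0.371,-1.897,1],
    [0,-0.145,-0.371,-1.897,1],
    [0.02,-0.145,-0.371,-1.897,1],
    [0.04,-0.145,-0.371,-1.897,1],
    [0.045,-0.145,-0.371,-1.897,1],
    [0.045,-0.145,-0.371,-1.897,1],
  ],
)

```text
time: 7.05
ee_pos: [0.5408, 0.2911, 0.2588]
tcp_rot: [-23.9, 89.4, -29.1]
wrist_force: [0.2, -0.2, -0.3]
opening: 0.0853
```

```bash
cat > w.py <<'E'
from h import *
import sys
c=cams.camera('wrist');P=cloud(c);cv2.imwrite('pics/'+sys.argv[1],c['frame'])
print('cup w',rim(P,(.539,.291),.045,.078,.1,.030))
for n in ['top','scene']:
    c=cams.camera(n);P=cloud(c);Q=P.reshape(-1,3);m=(Q[:,2]>.156)&(Q[:,2]<.18)&(abs(Q[:,0]-.44)<.06)&(abs(Q[:,1]+.1)<.08);print(n,m.sum())
    if m.sum()>20: print(circ(Q[m][:,:2],.03),circ(Q[m][:,:2]),np.median(Q[m][:,2]))
    if n=='top': cv2.imwrite('pics/top_'+sys.argv[1],c['frame'])
E
python3 n.py .539 .291 .25; python3 w.py w3.png
```

```text
t 7.05 p [0.5408 0.2911 0.2588] yaw_y 84.82 Rx [ 0.009 -0.005 -1.   ] q [28.5 14.6 24.2 99.2 -0.5 33.7] F [ 0.17 -0.24 -0.31] tq [-0.024  0.001  0.025] open 0.0853
shift [ 0.0088 -0.0002 -0.0019]
cup w (823, array([0.53764603, 0.29079358]), np.float64(0.09018608499414746))
top 129
[ 0.4409942  -0.10879665] [ 0.44109288 -0.10891626  0.02927154] 0.1679675201066957
scene 130
[ 0.44134762 -0.10625598] [ 0.44133364 -0.10633211  0.0294411 ] 0.16494382812569
```

View pics/w3.png

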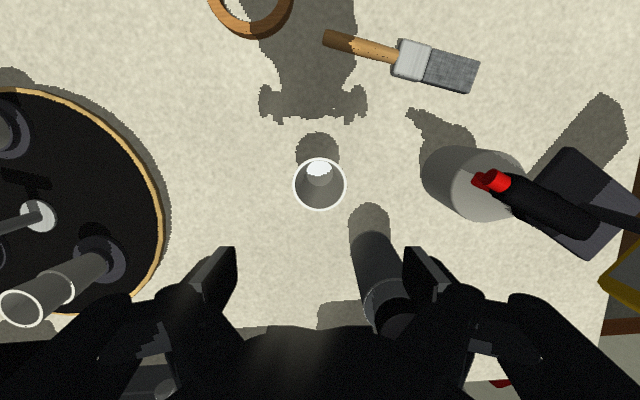

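The cup sits at (320,185), centred between the open fingers. The aerosol (385,300) and sprayer (480,180) are clear of the finger line.

Request:
apply_moves(
  commands=[
    [0.04,0,-0.001,-0.09,1],
    [0.08,0,-0.002,-0.09,1],
    [0.1,0,-0.002,-0.09,1],
    [0.1,0,-0.002,-0.09,1],
  ],
)

```text
time: 7.6
ee_pos: [0.5392, 0.2902, 0.1574]
tcp_rot: [-41.4, 89.5, -42.2]
wrist_force: [0.1, 0.0, -0.2]
opening: 0.0857
```

```bash
python3 n.py .5385 .291 .05
```

```text
t 7.6 p [0.5392 0.2902 0.1574] yaw_y 89.18 Rx [ 0.007 -0.006 -1.   ] q [28.5 12.5 10.4 87.7 -0.5 29.3] F [ 0.11  0.01 -0.25] tq [-0.015  0.025  0.048] open 0.0857
shift [ 0.1074  0.0015 -0.0014]
```

Request:
apply_moves(
  commands=[
    [0.04,0.0015,-0.0014,0,1],
    [0.08,0.0015,-0.0014,0,1],
    [0.107,0.0015,-0.0014,0,1],
    [0.107,0.0015,-0.0014,0,0.7],
    [0.107,0.0015,-0.0014,0,0.55],
    [0.107,0.0015,-0.0014,0,0.45],
    [0.107,0.0015,-0.0014,0,0.35],
    [0.107,0.0015,-0.0014,0,0.2],
    [0.107,0.0015,-0.0014,0,0.2],
    [0.107,0.0015,-0.0014,0,0.2],
  ],
  newtons=30,
)

```text
time: 8.6
ee_pos: [0.5401, 0.2917, 0.0535]
tcp_rot: [-18.8, 89.3, -19.6]
wrist_force: [0.2, -0.7, 6.9]
opening: 0.062
```

```bash
python3 n.py .5385 .291 .28
```

```text
t 8.6 p [0.5401 0.2917 0.0535] yaw_y 89.14 Rx [ 0.011 -0.004 -1.   ] q [28.6 13.4 -0.1 76.1 -0.5 29.5] F [ 0.18 -0.66  6.85] tq [-0.039 -0.047  0.012] open 0.062
shift [-0.2265 -0.0016  0.0009]
```

Request:
apply_moves(
  commands=[
    [-0.01,0,0,0,0.2],
    [-0.04,0,0,0,0.2],
    [-0.09,0,0,0,0.2],
    [-0.14,0,0,0,0.2],
    [-0.19,0,0,0,0.2],
    [-0.24,0,0,0,0.2],
    [-0.25,0,0,0,0.2],
  ],
)

```text
time: 9.3
ee_pos: [0.5376, 0.293, 0.3118]
tcp_rot: [4.0, 88.9, 3.1]
wrist_force: [-0.6, -0.3, -0.7]
opening: 0.0626
```

```bash
python3 n.py .442 -.1075 .30;python3 - <<'E'
from h import *
R,p,o=T()
c=cams.camera('wrist');P=cloud(c);cv2.imwrite('pics/w4.png',c['frame'])
Q=(P.reshape(-1,3)-p)@R  # tool coords
m=(np.hypot(Q[:,1],Q[:,2])<.045)&(Q[:,0]>-.06)&(Q[:,0]<.01);S=Q[m]
print(len(S),np.percentile(S[:,0],[2,25,50,75,98]))
for lo in (-.045,-.04): 
    s=S[(S[:,0]<np.percentile(S[:,0],5)+.006)&(abs(S[:,1])<.028)];print(len(s),circ(s[:,1:],.030),circ(s[:,1:]),s.min(0),s.max(0));break
E
```

```text
t 9.3 p [0.5376 0.293  0.3118] yaw_y 89.13 Rx [ 0.02   0.001 -1.   ] q [ 28.8  16.   31.9 104.9  -0.5  29.7] F [-0.6  -0.32 -0.66] tq [-0.019 -0.02   0.006] open 0.0626
shift [ 0.0095 -0.4019 -0.0898]
15950 [-0.05785272 -0.03584826 -0.02786038 -0.01417398  0.00738313]
3 [-0.00133923  0.00267297] [-0.02775096 -0.01148797  0.00032119] [-0.05872893 -0.02793154 -0.01175358] [-0.05787678 -0.02747342 -0.01119424]
```

View pics/w4.png

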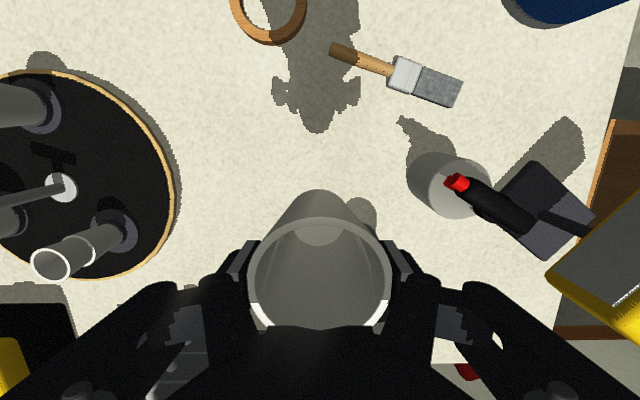

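The cup is held upright between the fingers (rim ellipse centred at (320,275)). The tool has tilted slightly, so I'll let it settle while moving above the stack.

Request:
apply_moves(
  commands=[
    [0,-0.03,-0.007,0,0.2],
    [0,-0.07,-0.016,0,0.2],
    [0,-0.12,-0.027,0,0.2],
    [0,-0.17,-0.038,0,0.2],
    [0,-0.22,-0.049,0,0.2],
    [0,-0.27,-0.06,0,0.2],
    [0,-0.32,-0.072,0,0.2],
    [0,-0.36,-0.081,0,0.2],
    [0,-0.39,-0.088,0,0.2],
    [0,-0.402,-0.09,0,0.2],
    [0,-0.402,-0.09,0,0.2],
    [0,-0.402,-0.09,0,0.2],
  ],
)

```text
time: 10.55
ee_pos: [0.4419, -0.1069, 0.3084]
tcp_rot: [3.6, 88.9, 2.7]
wrist_force: [-0.1, 0.4, -0.5]
opening: 0.0621
```

```bash
python3 n.py .442 -.1075 .27;cat > c.py <<'E'
from h import *
# cup held + mouth, seen by fixed cameras and wrist
from scipy.spatial.transform import Rotation as Ro
R,p,o=T()
def plane(S): 
    c=S.mean(0);n=np.linalg.svd(S-c)[2][2];return n*np.sign(n[2])
for n in ['top','scene','wrist']:
    c=cams.camera(n);P=cloud(c);cv2.imwrite(f'pics/c_{n}_{o["time"]:.1f}.png',c['frame']);Q=P.reshape(-1,3)
    q=Q-p
    if n=='wrist':
        q=q@R;m=(np.hypot(q[:,1],q[:,2])<.04)&(abs(q[:,0]+.0365)<.006)&(abs(q[:,1])<.031);S=q[m];print('rim tool',len(S),circ(S[:,1:],.031) if len(S)>9 else '')
    m=(np.hypot(Q[:,0]-.442,Q[:,1]+.107)<.05)&(Q[:,2]>.156)&(Q[:,2]<.18)
    if m.sum()>20: print(n,'mouth',m.sum(),circ(Q[m][:,:2],.03),np.median(Q[m][:,2]),Q[m].min(0),Q[m].max(0))
E
python3 c.py
```

```text
t 10.55 p [ 0.4419 -0.1069  0.3084] yaw_y 89.12 Rx [ 0.019  0.001 -1.   ] q [-13.8  -6.5   7.4 102.9   0.3 -12.9] F [-0.06  0.39 -0.49] tq [ 0.013 -0.009  0.032] open 0.0621
shift [ 0.0384 -0.0006 -0.0006]
scene mouth 125 [ 0.44067263 -0.10666183] 0.16514267661497303 [ 0.40977146 -0.1402074   0.1560496 ] [ 0.47161942 -0.07575337  0.17503786]
rim tool 4031 [ 0.00076472 -0.00062489]
wrist mouth 535 [ 0.44087488 -0.1094947 ] 0.16764213729964603 [ 0.40938229 -0.14103663  0.15605933] [ 0.45584739 -0.07804766  0.17038647]
```

Request:
apply_moves(
  commands=[
    [-0.02,-0.0005,0,0,0.2],
    [-0.04,-0.0005,0,0,0.2],
    [-0.06,-0.0005,0,0,0.2],
    [-0.06,-0.0005,0,0,0.2],
    [-0.06,-0.0005,0,0,0.2],
    [-0.01,-0.0005,0,0,0.2],
    [0.02,-0.0005,0,0,0.2],
  ],
)

```text
time: 11.4
ee_pos: [0.4423, -0.1064, 0.2849]
tcp_rot: [5.1, 89.0, 4.4]
wrist_force: [0.6, -0.1, -0.9]
opening: 0.0621
```

```bash
python3 n.py .442 -.108 .27
```

```text
t 11.4 p [ 0.4423 -0.1064  0.2849] yaw_y 89.27 Rx [ 0.017  0.001 -1.   ] q [-13.7  -7.3   4.  100.4   0.3 -13. ] F [ 0.59 -0.1  -0.92] tq [ 0.05   0.028 -0.024] open 0.0621
shift [ 0.0149 -0.0016 -0.0005]
```

Request:
apply_moves(
  commands=[
    [-0.02,-0.0015,0,0,0.2],
    [-0.04,-0.0015,0,0,0.2],
    [-0.06,-0.0015,0,0,0.2],
    [-0.08,-0.0015,0,0,0.2],
    [-0.1,-0.0015,0,0,0.2],
    [-0.12,-0.0015,0,0,0.2],
    [-0.13,-0.0015,0,0,0.2],
    [-0.13,-0.0015,0,0,0.2],
    [-0.08,-0.0015,0,0,0.2],
    [-0.03,-0.0015,0,0,0.2],
    [0.015,-0.0015,0,0,0.2],
  ],
)

```text
time: 12.5
ee_pos: [0.4419, -0.1075, 0.2659]
tcp_rot: [7.4, 89.1, 6.7]
wrist_force: [1.0, 0.4, -0.4]
opening: 0.0625
```

```bash
python3 n.py .442 -.108 .27
```

```text
t 12.5 p [ 0.4419 -0.1075  0.2659] yaw_y 89.29 Rx [ 0.015  0.002 -1.   ] q [-13.9  -7.9   1.4  98.4   0.3 -13.1] F [ 0.96  0.43 -0.42] tq [ 0.014 -0.019 -0.022] open 0.0625
shift [-0.0041 -0.0005  0.0002]
```

Request:
apply_moves(
  commands=[
    [0.01,-0.001,0,0,0.2],
    [0.025,-0.001,-0.0004,0,0.2],
    [0.04,-0.001,-0.0006,0,0.2],
    [0.052,-0.001,-0.0008,0,0.2],
    [0.062,-0.001,-0.001,0,0.2],
    [0.068,-0.001,-0.001,0,0.2],
    [0.072,-0.001,-0.001,0,0.2],
    [0.072,-0.001,-0.001,0,0.2],
  ],
)

```text
time: 13.3
ee_pos: [0.4419, -0.1083, 0.1936]
tcp_rot: [7.8, 89.2, 7.0]
wrist_force: [0.2, 0.5, -1.3]
opening: 0.0624
```

```bash
python3 n.py .4415 -.108 .187; python3 n.py; python3 - <<'E'
from h import *
for n in ['scene','wrist']:
    c=cams.camera(n);cv2.imwrite(f'pics/in_{n}.png',c['frame'])
    if n=='scene':a=cv2.resize(c['frame'][120:240,220:360],None,fx=4,fy=4,interpolation=2);cv2.imwrite('pics/in_s.png',a)
E
```

```text
t 13.3 p [ 0.4419 -0.1083  0.1936] yaw_y 89.29 Rx [ 0.015  0.002 -1.   ] q [-14.   -9.4  -8.1  90.6   0.3 -13.2] F [ 0.19  0.55 -1.29] tq [ 0.029 -0.016 -0.031] open 0.0624
shift [ 0.0066  0.0003 -0.0005]
t 13.3 p [ 0.4419 -0.1083  0.1936] yaw_y 89.29 Rx [ 0.015  0.002 -1.   ] q [-14.   -9.4  -8.1  90.6   0.3 -13.2] F [ 0.19  0.55 -1.29] tq [ 0.029 -0.016 -0.031] open 0.0624
```

View pics/in_s.png

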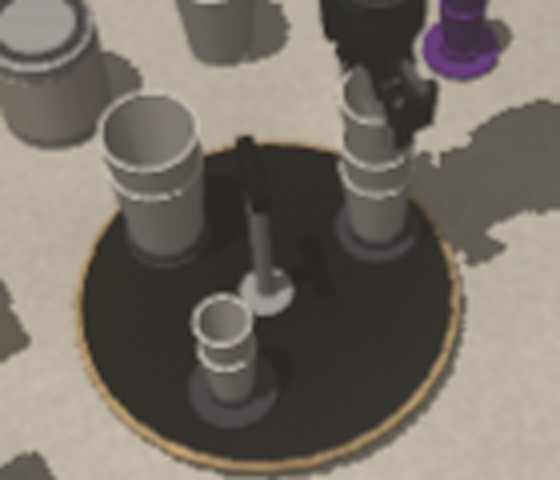

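The cup has entered the medium stack at (375,110), and all the stacks are standing. I'll lower it in small steps while feeling the force.

Request:
apply_moves(
  commands=[
    [0.002,0,0,0,0.2],
    [0.004,0,0,0,0.2],
    [0.006,0,0,0,0.2],
    [0.006,0,0,0,0.2],
  ],
)

```text
time: 13.8
ee_pos: [0.4421, -0.1084, 0.188]
tcp_rot: [7.3, 89.1, 6.6]
wrist_force: [-0.3, 0.3, -0.6]
opening: 0.0618
```

Request:
apply_moves(
  commands=[
    [0.001,0,0,0,0.2],
    [0.002,0,0,0,0.2],
    [0.002,0,0,0,0.2],
  ],
)

```text
time: 14.1
ee_pos: [0.4421, -0.1084, 0.1858]
tcp_rot: [7.4, 89.1, 6.7]
wrist_force: [-0.1, 0.7, -0.8]
opening: 0.062
```

Request:
apply_moves(
  commands=[
    [0.001,0,0,0,0.2],
    [0.002,0,0,0,0.2],
    [0.002,0,0,0,0.2],
  ],
)

```text
time: 14.4
ee_pos: [0.4421, -0.1083, 0.1837]
tcp_rot: [7.8, 89.2, 7.0]
wrist_force: [-0.5, 1.0, -0.8]
opening: 0.0624
```

Request:
apply_moves(
  commands=[
    [0.001,0,0,0,0.2],
    [0.0015,0,0,0,0.2],
    [0.0015,0,0,0,0.2],
  ],
)

```text
time: 14.7
ee_pos: [0.442, -0.1083, 0.182]
tcp_rot: [8.1, 89.2, 7.4]
wrist_force: [1.0, 1.2, -0.4]
opening: 0.0619
```

Request:
apply_moves(
  commands=[
    [0.001,0.0003,0,0,0.2],
    [0.0015,0.0004,0,0,0.2],
    [0.0015,0.0004,0,0,0.2],
  ],
)

```text
time: 15.0
ee_pos: [0.442, -0.108, 0.1805]
tcp_rot: [7.3, 89.2, 6.6]
wrist_force: [-1.0, -0.9, -0.3]
opening: 0.0623
```

```bash
python3 n.py
```

```text
t 15.0 p [ 0.442  -0.108   0.1805] yaw_y 89.28 Rx [ 0.015  0.002 -1.   ] q [-13.9  -9.5  -9.6  89.1   0.3 -13.2] F [-1.03 -0.91 -0.31] tq [-0.192  0.045 -0.025] open 0.0623
```

Request:
apply_moves(
  commands=[
    [0.0005,0,0,0,0.2],
    [0.001,0,0,0,0.2],
    [0.001,0,0,0,0.2],
  ],
)

```text
time: 15.3
ee_pos: [0.442, -0.108, 0.1794]
tcp_rot: [7.1, 89.2, 6.4]
wrist_force: [-0.1, -0.6, -0.5]
opening: 0.0622
```

Request:
apply_moves(
  commands=[
    [0.0005,0,0,0,0.2],
    [0.001,0,0,0,0.2],
    [0.001,0,0,0,0.2],
  ],
)

```text
time: 15.6
ee_pos: [0.442, -0.108, 0.1784]
tcp_rot: [7.1, 89.2, 6.4]
wrist_force: [-0.9, -0.6, -0.1]
opening: 0.0624
```

Request:
apply_moves(
  commands=[
    [0.0005,0,0,0,0.2],
    [0.001,0,0,0,0.2],
    [0.001,0,0,0,0.2],
  ],
)

```text
time: 15.9
ee_pos: [0.442, -0.108, 0.1773]
tcp_rot: [7.3, 89.2, 6.5]
wrist_force: [-0.5, -0.4, -0.8]
opening: 0.0623
```

Request:
apply_moves(
  commands=[
    [0.0005,0,0,0,0.2],
    [0.001,0,0,0,0.2],
    [0.001,0,0,0,0.2],
  ],
)

```text
time: 16.2
ee_pos: [0.442, -0.108, 0.1762]
tcp_rot: [7.4, 89.2, 6.7]
wrist_force: [-0.7, -1.1, -0.2]
opening: 0.0622
```

Request:
apply_moves(
  commands=[
    [0.0005,0,0,0,0.2],
    [0.001,0,0,0,0.2],
    [0.001,0,0,0,0.2],
  ],
)

```text
time: 16.5
ee_pos: [0.442, -0.108, 0.1752]
tcp_rot: [7.6, 89.2, 6.9]
wrist_force: [-0.9, -1.0, -0.3]
opening: 0.062
```

Request:
apply_moves(
  commands=[
    [0.0005,0,0,0,0.2],
    [0.001,0,0,0,0.2],
    [0.001,0,0,0,0.2],
  ],
)

```text
time: 16.8
ee_pos: [0.4421, -0.108, 0.1746]
tcp_rot: [6.7, 89.1, 6.0]
wrist_force: [-1.6, -0.6, 4.1]
opening: 0.0618
```

```bash
python3 n.py
```

```text
t 16.8 p [ 0.4421 -0.108   0.1746] yaw_y 89.28 Rx [ 0.015  0.002 -1.   ] q [-13.9  -9.6 -10.3  88.5   0.3 -13.2] F [-1.6  -0.56  4.11] tq [-0.205  0.287 -0.003] open 0.0618
```

Request:
apply_moves(
  commands=[
    [0.0003,0,0,0,0.2],
    [0.0006,0,0,0,0.2],
    [0.0006,0,0,0,0.2],
  ],
)

```text
time: 17.1
ee_pos: [0.4422, -0.108, 0.1744]
tcp_rot: [5.7, 89.1, 5.0]
wrist_force: [-2.3, -0.5, 6.8]
opening: 0.0622
```

Contact came on at about 43 mm proud of the mouth, and the push reached about 7.3 N above baseline. Releasing now.

Request:
apply_moves(
  commands=[
    [0.0003,0,0,0,0.5],
    [0.0,0,0,0,0.7],
    [0,0,0,0,0.9],
    [0,0,0,0,1],
    [0,0,0,0,1],
  ],
)

```text
time: 17.6
ee_pos: [0.4422, -0.108, 0.1743]
tcp_rot: [6.3, 89.1, 5.5]
wrist_force: [-0.7, 0.5, -0.4]
opening: 0.0855
```

Request:
apply_moves(
  commands=[
    [-0.02,0,0,0,1],
    [-0.05,0,0,0,1],
    [-0.09,0,0,0,1],
    [-0.11,0,0,0,1],
    [-0.11,0,0,0,1],
  ],
)

```text
time: 18.1
ee_pos: [0.4413, -0.1084, 0.2872]
tcp_rot: [2.1, 88.9, 1.3]
wrist_force: [0.0, 0.3, -0.7]
opening: 0.0853
```

```bash
cat > lv.py <<'E'
from h import *
import sys
R,p,o=T()
for n in ['scene','top','wrist']:
    c=cams.camera(n);P=cloud(c);Q=P.reshape(-1,3)
    if n!='top': cv2.imwrite(f'pics/lv_{n}_{sys.argv[1]}.png',c['frame'])
    d=np.hypot(Q[:,0]-.441,Q[:,1]+.108)
    S=Q[(d<.045)&(Q[:,2]>.198)&(Q[:,2]<.225)]
    if len(S)<20: print(n,len(S));continue
    cc=circ(S[:,:2],.03);d=np.hypot(*(S[:,:2]-cc).T);S=S[(d>.0265)&(d<.0335)]
    S=S[S[:,2]>np.median(S[:,2])-.004]
    A=np.c_[S[:,:2]-cc,np.ones(len(S))];k=np.linalg.lstsq(A,S[:,2],rcond=None)[0]
    print(n,len(S),'centre',cc.round(4),'rim z',k[2].round(4),'slope deg',np.degrees(k[:2]).round(2))
    m=(np.hypot(Q[:,0]-.441,Q[:,1]+.108)<.05)&(Q[:,2]>.156)&(Q[:,2]<.175);print('  mouth',m.sum(),np.percentile(Q[m,2],[50,90]).round(4) if m.any() else '')
E
python3 n.py; python3 lv.py a
```

```text
t 18.1 p [ 0.4413 -0.1084  0.2872] yaw_y 89.28 Rx [ 0.02  0.   -1.  ] q [-14.   -7.5   4.2 100.5   0.3 -13.3] F [ 0.    0.33 -0.67] tq [ 0.006  0.006 -0.004] open 0.0853
scene 94 centre [ 0.4414 -0.1049] rim z 0.2106 slope deg [-0.36 -0.1 ]
  mouth 132 [0.1664 0.1728]
top 0
wrist 1298 centre [ 0.439  -0.1078] rim z 0.2101 slope deg [-0.81 -0.5 ]
  mouth 870 [0.167  0.1724]
```

View pics/lv_wrist_a.png

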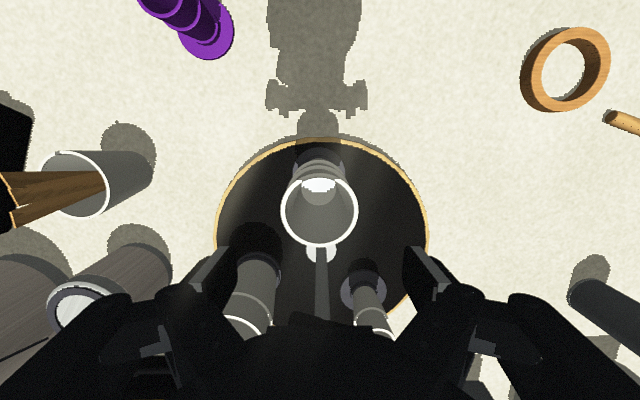

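The wrist view shows the cup nested and centred at (320,210), with nothing disturbed. I'll back off for an unobstructed check of the level.

Request:
apply_moves(
  commands=[
    [-0.03,0.04,0,0,1],
    [-0.05,0.09,0,0,1],
    [-0.05,0.14,0,0,1],
    [-0.05,0.18,0,0,1],
    [-0.05,0.2,0,0,1],
    [-0.05,0.2,0,0,1],
  ],
)

```text
time: 18.85
ee_pos: [0.4419, 0.094, 0.3321]
tcp_rot: [8.7, 89.3, 8.2]
wrist_force: [0.2, -0.4, -0.6]
opening: 0.0854
```

```bash
python3 lv.py b; python3 - <<'E'
from h import *
for n in ['scene','top']:
    K=[]
    for i in range(4):
        c=cams.camera(n);Q=cloud(c).reshape(-1,3)
        def sl(c0,r,zl,zh,lo,hi):
            d=np.hypot(Q[:,0]-c0[0],Q[:,1]-c0[1]);S=Q[(d<r+.015)&(Q[:,2]>zl)&(Q[:,2]<zh)]
            cc=circ(S[:,:2],r);d=np.hypot(*(S[:,:2]-cc).T);S=S[(d>lo)&(d<hi)]
            k=np.array([0,0,np.median(S[:,2])])
            A=np.c_[S[:,:2]-cc,np.ones(len(S))]
            for _ in range(5):
                e=S[:,2]-A@k;g=abs(e)<.005;k=np.linalg.lstsq(A[g],S[g,2],rcond=None)[0]
            return np.r_[cc,k[2],np.degrees(k[:2])]
        K.append(np.r_[sl((.441,-.108),.03,.2,.225,.027,.034), sl((.559,-.106),.1,.02,.04,0,.16)[2:]])
        if i==0:
            for k,c0,r,zl,zh in [('l',(.53,-.2),.04,.176,.2),('s',(.63,-.05),.022,.136,.16)]:
                pass
    print(n,np.mean(K,0).round(4),np.std(K,0).round(3))
    cv2.imwrite(f'pics/f_{n}.png',cv2.resize(c['frame'][90:300,190:470] if n=='scene' else c['frame'][110:300,140:490],None,fx=2.2,fy=2.2,interpolation=2))
    for k in ['stack_m','cup','tape','tin','sprayer','aerosol','brush','stick_cup']:
        print(k,[(round(r['confidence'],2),[int(v) for v in r['rect']]) for r in cams.spot_in(k,n)[:3]])
E
```

```text
scene 94 centre [ 0.441  -0.1049] rim z 0.2101 slope deg [0.22 0.99]
  mouth 127 [0.1677 0.1732]
top 110 centre [ 0.4407 -0.1069] rim z 0.2124 slope deg [ 0.64 -1.03]
  mouth 73 [0.1684 0.1729]
wrist 1275 centre [ 0.4399 -0.1065] rim z 0.21 slope deg [-0.1   0.05]
  mouth 1163 [0.1678 0.1727]
scene [ 0.4408 -0.1049  0.2104 -0.3284  0.3311  0.0306  0.0178  0.1266] [0.    0.    0.    0.148 1.167 0.    0.033 0.008]
stack_m [(0.95, [269, 197, 288, 232]), (0.8, [246, 141, 274, 188]), (0.63, [327, 105, 339, 139])]
cup [(0.82, [303, 140, 323, 161]), (0.46, [385, 217, 417, 249]), (0.36, [245, 140, 275, 185])]
tape [(0.56, [385, 216, 419, 248])]
tin [(0.58, [216, 116, 248, 158])]
sprayer [(0.97, [374, 297, 409, 355])]
aerosol [(0.67, [324, 297, 351, 337]), (0.24, [240, 151, 335, 237])]
brush [(0.72, [239, 152, 334, 242]), (0.69, [401, 260, 432, 319]), (0.32, [268, 196, 289, 230])]
stick_cup [(0.87, [261, 99, 289, 134]), (0.47, [398, 261, 434, 321])]
top [ 0.4409 -0.107   0.2118 -0.558  -0.4149  0.0316  0.1279  0.0518] [0.    0.    0.    0.447 0.271 0.    0.105 0.026]
stack_m [(0.98, [391, 279, 419, 305]), (0.89, [330, 152, 350, 181]), (0.82, [378, 156, 412, 191])]
cup [(0.65, [350, 210, 374, 233])]
tape [(0.7, [231, 256, 243, 283])]
tin [(0.66, [439, 153, 483, 197]), (0.31, [190, 133, 226, 166])]
sprayer [(0.85, [145, 168, 192, 199])]
aerosol [(0.69, [189, 135, 225, 166]), (0.33, [303, 140, 410, 243])]
brush [(0.84, [167, 221, 225, 254])]
stick_cup [(0.8, [439, 213, 472, 245])]
```

View pics/f_scene.png

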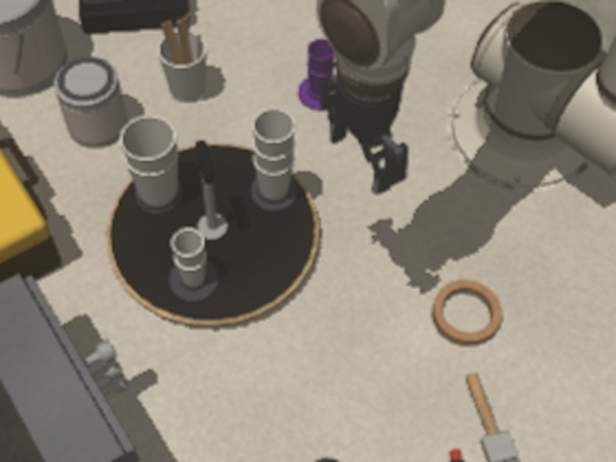

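The cup stands level on the medium stack at (273,125), with its rim 43 mm above the mouth. Everything else is where it was.

```bash
python3 -c "
from h import *
print(bot.job_done())"
```

```text
the job is handed in; nothing more can be done
None
```

The loose medium cup is now seated in the medium stack on the near side of the lazy Susan. I handed the job in at about 20 s of the 61 s allowed.

- **Turning:** I turned the lazy Susan about 52° counterclockwise by its T handle. The medium stack's centre ended within about 2 mm sideways of the axis, against a limit of 35 mm.
- **Seating:** I lowered the cup upright in 1–2 mm steps until the push began to climb. I then pressed to about 7 N (0.7 kg) and let go.
- **Last checks:** The rim is about 43 mm above the mouth, inside the 39–54 mm range. All three stacks are standing, and the other things look unmoved. The gripper was clear and touching nothing.
- **Disagreements:** The last close wrist-camera reading put the rim level to about 0.1°. The scene and top cameras scattered by up to about 1° either way. An earlier wrist reading, taken just after release, showed about 0.8° of slope, which I put down to noise and calibration. The tool itself was tilted about 1° because the moves could not correct tilt, but the cup was held only about 0.3–0.4° off upright.

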